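Close a dowelled bearing block in the vise

TASK

Take the saddle-shaped plywood guard off the dowels of the half block clamped in the vise and hang it astride the wooden bar, around its middle, and let go of it there. Then set the loose upper half block on the dowels, channel side up, fully home and flush, and finish while holding the two halves pressed firmly together: do not let go or ease off at the end. Leave the mallet, bottle and small block where they are.

Things in the scene. Friction and masses are not known exactly. Their poses are not given: they have to be found in the camera images.
- guard: loose plywood upside-down U, 0.13 kg: roof 71 (x) x 90 (y) x 5 mm; legs 5 mm thick, 61 mm apart inside (x), reaching 42 mm down; on the roof a grip fin 14 (x) x 60 (y) x 34 mm high, top 39 mm above the origin. Origin: middle of the roof's underside, z up. Starts astride the lower half, legs on the vise jaws, fin along the dowel row; lift it straight up 45 mm to clear the dowels
- rail: fixed wooden stand: horizontal bar along its y on two posts. Origin on the bench under the bar's middle
- bar_top (a point): middle of the top face of the wooden bar, 130 mm above the bench; the bar is 30 mm wide (x), 24 mm thick and 176 mm long along y; the posts stand under its last 16 mm at each end. x, y, z as rail
- lower: wooden lower half block, 56 (x) x 100 (y) x 52 mm, rigid in a blue vise, top 70 mm above the bench. On top two upright dowels, 12 mm thick, 18 mm tall, at y = +32 and -32 mm (x = 0), the last 4 mm tapering to 5 mm. Origin: centre of its underside. The vise, 276 mm long (x), 104 mm wide, turns with it and is nowhere higher than 50 mm
- lower_top (a point): centre of the lower half's top face, midway between the feet of the dowels; axes as lower
- upper: loose wooden upper half block, 56 (x) x 100 (y) x 34 mm, 0.12 kg, lying channel side up: channel 32 mm wide, 20 mm deep along y between two 12 mm cheeks. Two holes 14 mm wide go through the 14 mm channel floor at y = +32 and -32 mm (x = 0). Origin: centre of its underside, z up. Half a turn about z also fits. Once home, the dowel tips show 4 mm above the channel floor
- mallet: bystander: small mallet lying on the far part of the bench; leave alone
- bottle: bystander: closed bottle 56 mm wide, 140 mm tall; leave alone
- dou: bystander: finished small bearing block, 50 x 50 x 42 mm, without holes; leave alone
Not all that is in view belongs to the job. Leave any orange or purple look-alike of the rail alone.

How it is judged:
By the outcome, as a careful person would: the job done as asked, in the order asked, and still so for the second after the job is handed in, while the arm keeps its last pose, push and grip.
It also fails if it takes over 58 s, if anything falls off the work surface, if the arm or the gripper's body presses on something with over 40 N, if the wrist force passes 120 N, or if a joint passes its speed limit or range.

ROBOT

A 6-joint arm with a two-finger parallel gripper is mounted at the origin on the work surface. World frame = base frame: x ahead of the robot, y to its left, z up, the work surface at z = 0. Lengths are in m, angles in degrees, forces in N, time in s.
With the tool pointing down it reaches from about 0.4 to 0.825 m from the base axis. Payload 7 kg.
Tool frame: the origin (TCP) lies between the finger pads; the fingertips stand 19 mm ahead of it and the grasp point (between the pads) is the TCP (r.finger_overhang is the distance from the TCP to the fingertips, in m); z points along the fingers, y is the direction in which the jaws open and shut (so a half turn about z gives the same grasp; the last joint's range is limited). The gripper opens to 88 mm and grips with 3 to 60 N. Pads are 19 mm wide; open, the fingers measure 130 mm over their backs; the gripper's body (78 mm by 193 mm) begins 47 mm behind the grasp point.
Start: joints at [-53.509, 20.546, 0.682, 0, -70.136, -16.507], TCP at [0.231, -0.634, 0.246] pointing down, gripper open.
Joint ranges: [-176.03, 176.03], [-82.01, 121.73], [-58.28, 71.71], [-173.87, 95.51], [-174.79, -0.11], [-173.66, 173.66]. Speed limits (degrees/s): [136.94, 136.94, 172.46, 180, 180, 180].

INTERFACE

Orientations are given as [roll, pitch, yaw] about the fixed x, y, z axes, in that order (R = Rz(yaw) Ry(pitch) Rx(roll)).
In Python, from plant import r, optics gives the robot as it stands. The module is installed in compiled form; this text tells all that it offers.
- The arm moves only by the tool step_arm, never from a script. Its argument "increments" is a list of rows, each an object of numbers: "tx", "ty", "tz": the shift along the world's x, y, z in mm; "ax", "ay", "az": the turn, a rotation vector about the world's x, y, z in degrees; "claw": the gripper command: -1 is shut, 1 is fully open, values between are in proportion. In form: [{"tx": .., "ty": .., "tz": .., "ax": .., "ay": .., "az": .., "claw": ..}, ...]. A call has 1 to 12 rows; each row shifts and turns the commanded pose from where the row before left it; what a row does not reach is not made up. A row lasts 1/10 s, in which the tool goes at most 50 mm and 8.59 degrees, less where a joint would pass 70% of its speed; a pose out of reach is approached as far as the arm can. A call with a gripper value outside its range is refused whole. The fingers move at their own pace and stop on an object; "newtons" is the grip in N (left out, the last holds). Time passes only in rows, so rows that do not move let the fingers close. It gives the time, the measured TCP pose, the force and the opening at its end, in the units of the state.
- r.get_state(): the state, without advancing time (a new reading comes with each control period).
- optics.capture(name): name is "scene" or "top" or "wrist"; returns a dict with "image" (384x512x3 uint8, blue, green, red), "depth" (384x512 float32, m along the optical axis (not along the pixel's ray), 0 where there is no reading), "fx", "fy", "cx", "cy" (pixels), "R" (3x3) and "t" (3): a world point X has camera coordinates R X + t. Camera axes: x right, y down, z forward; pixel columns grow to the right and rows downward; lengths in m; the calibration is good to about 2 mm. A picture is of the moment at which its call begins.
- r.close_job(): hands the job in, once; it reports no verdict.
The state is a dict: "time_s": time; "joints": joint angles; "qd": joint speeds; "joint_torque": joint torques, N m; "tcp_pos": TCP position; "eef_rot": TCP orientation; "contact_force": force on the tool from outside, world axes, zero at the start; "moment": the same for the moment, N m; "gripper_width": finger opening in m.
Only numpy, scipy, OpenCV 4.12 (cv2) and the standard library are available. Lean on these libraries where they do the work, as an engineer would, in place of code of your own. Each camera call takes 0.05 s, during which the arm holds its last target. There are 200 camera calls.

## Working session

There is one attempt and no reset: what is moved stays moved. The work goes in short steps, Python scripts to look and compute and a tool call to move; the robot and the scene stay as the last step left them, time stands still between calls to the robot, and variables do not carry over. Pictures are saved under pics/ and viewed, about 8 in all and at most 12, crops included, and the job is handed in when it is done.

Besides the shell and the picture viewer there is one more tool, called after "Request:" as name(argument=value, ...) on one line, values as JSON. step_arm: Moves the arm, as the interface text tells. Its arguments: {"type":"object","properties":{"increments":{"type":"array","items":{"type":"object","properties":{"tx":{"type":"number"},"ty":{"type":"number"},"tz":{"type":"number"},"ax":{"type":"number"},"ay":{"type":"number"},"az":{"type":"number"},"claw":{"type":"number"}}}},"newtons":{"type":"number"}},"required":["increments"]}

```bash
mkdir -p pics
cat > h.py <<'E'
import numpy as np, cv2
from plant import r, optics
def cap(n):
    c=optics.capture(n); np.savez('pics/%s.npz'%n,**c); return c
def load(n): return dict(np.load('pics/%s.npz'%n))
def pts(c):
    d=c['depth']; v,u=np.mgrid[:d.shape[0],:d.shape[1]]
    P=np.stack([(u-c['cx'])/c['fx']*d,(v-c['cy'])/c['fy']*d,d],-1)
    return (P-c['t'])@c['R']   # R^T (P-t)
def ray(c,u,v,z):
    d=c['R'].T@np.array([(u-c['cx'])/c['fx'],(v-c['cy'])/c['fy'],1]); o=-c['R'].T@c['t']
    return o+d*(z-o[2])/d[2]
E
python3 - <<'E'
from h import *
a=cap('scene');b=cap('top')
for n,c in(('scene',a),('top',b)):
    cv2.imwrite('pics/%s1.png'%n,c['image']); print(n,c['fx'],-c['R'].T@c['t'],c['R'][2],(c['depth']>0).mean())
s=r.get_state();print(s)
E
```

```text
scene 474.16896687577906 [1.24873746 1.0334237  0.99603561] [-0.47876728 -0.63450043 -0.60678752] 0.9891306559244791
top 382.08199972580854 [0.42455925 0.11678076 1.13145687] [ 0.15825519  0.0134807  -0.98730622] 0.9961344401041666
{'time_s': 0.1, 'joints': array([-5.35097619e+01,  2.05884632e+01,  6.39172239e-01, -1.78777950e-02,
       -7.01374732e+01, -1.65080862e+01]), 'qd': array([ 0.02445959, -0.08644382,  0.22210582,  0.04216436,  0.07443754,
       -0.00256541]), 'joint_torque': array([-2.03129268e-03, -5.84162092e+01,  2.93755192e+01,  7.01564267e+00,
        1.02289551e-02, -4.58256886e-05]), 'tcp_pos': array([ 0.23051172, -0.63397579,  0.24470428]), 'eef_rot': array([ 1.79912036e+02, -8.54202591e-03, -1.60023928e+02]), 'contact_force': array([ 0.09362538, -0.35877485,  0.32877395]), 'moment': array([-0.00058839, -0.02905283,  0.0014325 ]), 'gripper_width': 0.08759167902942204}
```

View pics/scene1.png

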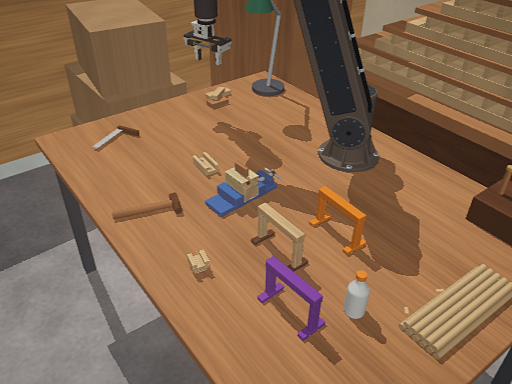

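View pics/top1.png

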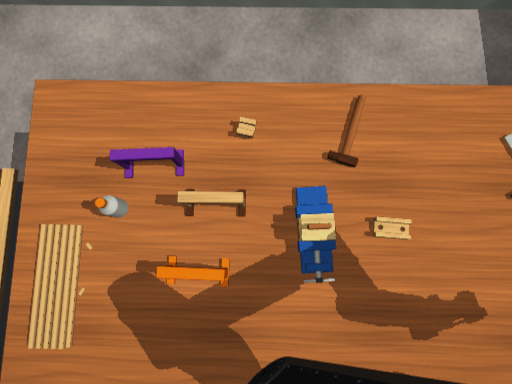

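The scene shows three rails. Top-view pixels: wooden (211,198), orange (193,272), purple (147,157); the plain wooden one with dark feet fits. The vise with guard is at (316,228), and the block with two holes at (392,228) is the upper half. The dou is at (246,127) and has no holes. Next I confirm these in a crop and measure them.

```bash
cat > m.py <<'E'
from h import *
def rect(c,win,z0,z1,name):
    P=pts(c); u0,v0,u1,v1=win
    m=np.zeros(P.shape[:2],bool); m[v0:v1,u0:u1]=True
    m&=(P[...,2]>z0)&(P[...,2]<z1)&(c['depth']>0)
    Q=P[m]; (x,y),(w,h),a=cv2.minAreaRect((Q[:,:2]*1000).astype(np.float32))
    print(name,len(Q),'c',round(x,1),round(y,1),'size',round(w,1),round(h,1),'ang',round(a,1),'zmed',np.round(np.percentile(Q[:,2]*1000,[5,50,95]),1))
    return m
E
python3 - <<'E'
from m import *
c=load('top')
rect(c,(165,180,255,225),.115,.145,'bar')
rect(c,(285,200,345,255),.066,.09,'roof')
rect(c,(285,200,345,255),.095,.125,'fin')
rect(c,(285,175,345,290),.03,.055,'vise')
rect(c,(365,205,420,250),.028,.045,'uppercheeks')
rect(c,(365,205,420,250),.008,.045,'upper')
rect(c,(285,200,345,255),.05,.2,'all')
im=c['image'][170:290,160:430]
cv2.imwrite('pics/crop.png',cv2.resize(im,None,fx=2.9,fy=2.9,interpolation=cv2.INTER_CUBIC))
E
```

```text
bar 789 c 565.3 261.5 size 30.9 176.4 ang 1.0 zmed [125.7 130.5 133.7]
roof 67 c 493.9 -28.8 size 71.2 100.8 ang 2.8 zmed [67.6 70.9 84. ]
fin 693 c 494.0 -28.4 size 70.9 90.4 ang 3.3 zmed [ 95.5  97.9 100.8]
vise 1170 c 451.9 -32.3 size 218.9 104.6 ang 4.4 zmed [34.7 48.8 53.4]
uppercheeks 307 c 499.5 -252.8 size 102.0 56.1 ang 86.1 zmed [30.8 34.2 38. ]
upper 698 c 499.4 -252.7 size 102.2 56.3 ang 86.1 zmed [11.3 18.2 37.2]
all 1421 c 496.4 -28.4 size 128.3 102.5 ang 4.4 zmed [ 50.5  96.2 130.9]
```

View pics/crop.png

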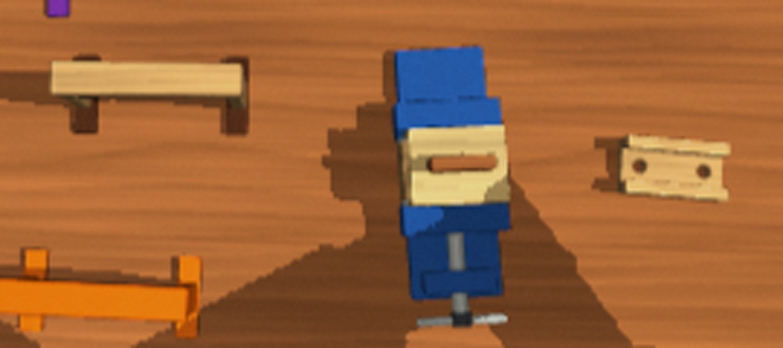

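Confirmed: the plain wooden bar, the guard with its fin on the vise, and the two-hole channel block. All sizes match those given. Moving over the guard.

Request:
step_arm(increments=[{"tx": 13, "ty": 30, "az": 3.7, "claw": 1}, {"tx": 13, "ty": 30, "az": 3.7, "claw": 1}, {"tx": 13, "ty": 30, "az": 3.7, "claw": 1}, {"tx": 13, "ty": 30, "az": 3.7, "claw": 1}, {"tx": 13, "ty": 30, "az": 3.7, "claw": 1}, {"tx": 13, "ty": 30, "az": 3.7, "claw": 1}, {"tx": 13, "ty": 30, "az": 3.7, "claw": 1}, {"tx": 13, "ty": 30, "az": 3.7, "claw": 1}, {"tx": 13, "ty": 30, "az": 3.7, "claw": 1}, {"tx": 13, "ty": 30, "az": 3.7, "claw": 1}], newtons=30)

```text
$.increments[0]: bad value
```

Request:
step_arm(increments=[{"tx": 13, "ty": 30, "az": 3.7, "claw": 1}, {"tx": 13, "ty": 30, "az": 3.7, "claw": 1}, {"tx": 13, "ty": 30, "az": 3.7, "claw": 1}, {"tx": 13, "ty": 30, "az": 3.7, "claw": 1}, {"tx": 13, "ty": 30, "az": 3.7, "claw": 1}, {"tx": 13, "ty": 30, "az": 3.7, "claw": 1}, {"tx": 13, "ty": 30, "az": 3.7, "claw": 1}, {"tx": 13, "ty": 30, "az": 3.7, "claw": 1}, {"tx": 13, "ty": 30, "az": 3.7, "claw": 1}, {"tx": 13, "ty": 30, "az": 3.7, "claw": 1}, {"claw": 1}, {"claw": 1}])

```text
$.increments[0]: bad value
```

Run:
```python
from m import *
s=r.get_state();print(s['time_s'],s['tcp_pos'],s['eef_rot'],s['joints'],s['contact_force'])
c=cap('wrist');cv2.imwrite('pics/w1.png',c['image'])
H,W=c['depth'].shape
rect(c,(0,0,W,H),.093,.102,'roof')
rect(c,(0,0,W,H),.127,.135,'fintop')
P=pts(c)
print(np.percentile(P[c['depth']>0][:,2],[1,50,99]))
```

```text
0.1 [ 0.23051172 -0.63397579  0.24470428] [ 1.79912036e+02 -8.54202591e-03 -1.60023928e+02] [-5.35097619e+01  2.05884632e+01  6.39172239e-01 -1.78777950e-02
 -7.01374732e+01 -1.65080862e+01] [ 0.09362538 -0.35877485  0.32877395]Traceback (most recent call last):
  File "<stdin>", line 5, in <module>
  File "m.py", line 7, in rect
    print(name,len(Q),'c',round(x,1),round(y,1),'size',round(w,1),round(h,1),'ang',round(a,1),'zmed',np.round(np.percentile(Q[:,2]*1000,[5,50,95]),1))
                                                                                                              ~~~~~~~~~~~~~^^^^^^^^^^^^^^^^^^^^^^^
    return _quantile_unchecked(
        a, q, axis, out, overwrite_input, method, keepdims, weights)
    return _ureduce(a,
                    func=_quantile_ureduce_func,
    ...<5 lines>...
                    overwrite_input=overwrite_input,
                    method=method)
    r = func(a, **kwargs)
    result = _quantile(arr,
                       quantiles=q,
    ...<2 lines>...
                       out=out,
                       weights=wgt)
    slices_having_nans = np.isnan(arr[-1, ...])
                                  ~~~^^^^^^^^^
IndexError: index -1 is out of bounds for axis 0 with size 0
```

The move was refused, probably because every row must carry all seven fields.

Request:
step_arm(increments=[{"tx": 13, "ty": 30, "tz": 0, "ax": 0, "ay": 0, "az": 3.7, "claw": 1}, {"tx": 13, "ty": 30, "tz": 0, "ax": 0, "ay": 0, "az": 3.7, "claw": 1}, {"tx": 13, "ty": 30, "tz": 0, "ax": 0, "ay": 0, "az": 3.7, "claw": 1}, {"tx": 13, "ty": 30, "tz": 0, "ax": 0, "ay": 0, "az": 3.7, "claw": 1}, {"tx": 13, "ty": 30, "tz": 0, "ax": 0, "ay": 0, "az": 3.7, "claw": 1}, {"tx": 13, "ty": 30, "tz": 0, "ax": 0, "ay": 0, "az": 3.7, "claw": 1}, {"tx": 13, "ty": 30, "tz": 0, "ax": 0, "ay": 0, "az": 3.7, "claw": 1}, {"tx": 13, "ty": 30, "tz": 0, "ax": 0, "ay": 0, "az": 3.7, "claw": 1}, {"tx": 13, "ty": 30, "tz": 0, "ax": 0, "ay": 0, "az": 3.7, "claw": 1}, {"tx": 13, "ty": 30, "tz": 0, "ax": 0, "ay": 0, "az": 3.7, "claw": 1}], newtons=30)

```text
time_s: 1.15
tcp_pos: [0.3608, -0.333, 0.2455]
eef_rot: [180.0, 0.0, -122.9]
contact_force: [0.6, -0.0, -0.2]
gripper_width: 0.0878
```

Request:
step_arm(increments=[{"tx": 13, "ty": 30, "tz": 0, "ax": 0, "ay": 0, "az": 3.7, "claw": 1}, {"tx": 13, "ty": 30, "tz": 0, "ax": 0, "ay": 0, "az": 3.7, "claw": 1}, {"tx": 13, "ty": 30, "tz": 0, "ax": 0, "ay": 0, "az": 3.7, "claw": 1}, {"tx": 13, "ty": 30, "tz": 0, "ax": 0, "ay": 0, "az": 3.7, "claw": 1}, {"tx": 13, "ty": 30, "tz": 0, "ax": 0, "ay": 0, "az": 3.7, "claw": 1}, {"tx": 13, "ty": 30, "tz": 0, "ax": 0, "ay": 0, "az": 3.7, "claw": 1}, {"tx": 13, "ty": 30, "tz": 0, "ax": 0, "ay": 0, "az": 3.7, "claw": 1}, {"tx": 13, "ty": 30, "tz": 0, "ax": 0, "ay": 0, "az": 3.7, "claw": 1}, {"tx": 13, "ty": 30, "tz": 0, "ax": 0, "ay": 0, "az": 3.7, "claw": 1}, {"tx": 13, "ty": 30, "tz": 0, "ax": 0, "ay": 0, "az": 3.7, "claw": 1}, {"tx": 0, "ty": 0, "tz": 0, "ax": 0, "ay": 0, "az": 0, "claw": 1}])

```text
time_s: 2.25
tcp_pos: [0.4919, -0.0317, 0.2453]
eef_rot: [-180.0, 0.0, -85.7]
contact_force: [-0.5, -0.3, -0.2]
gripper_width: 0.0877
```

Run:
```python
from m import *
s=r.get_state();print(s['time_s'],s['tcp_pos'],s['eef_rot'],s['joints'],s['contact_force'])
c=cap('wrist');cv2.imwrite('pics/w1.png',c['image'])
H,W=c['depth'].shape
P=pts(c);print(np.percentile(P[c['depth']>0][:,2],[1,50,99]))
rect(c,(0,0,W,H),.093,.102,'roof')
rect(c,(0,0,W,H),.127,.135,'fintop')
```

```text
2.25 [ 0.4919122  -0.03171959  0.24531546] [-1.79992754e+02  6.16600781e-03 -8.57404610e+01] [ 1.92057582e+01  3.19233653e+00 -2.16945975e+01 -4.50742248e-03
 -6.51044749e+01 -1.49443224e+01] [-0.54021165 -0.30673212 -0.1630449 ]
[-0.00309667 -0.00051086  0.33397854]
roof 4742 c 505.8 51.4 size 268.4 89.4 ang 79.0 zmed [94.3 95.5 96.6]
fintop 862 c 490.2 -30.1 size 13.6 59.3 ang 3.8 zmed [127.8 129.2 130.4]
```

View pics/w1.png

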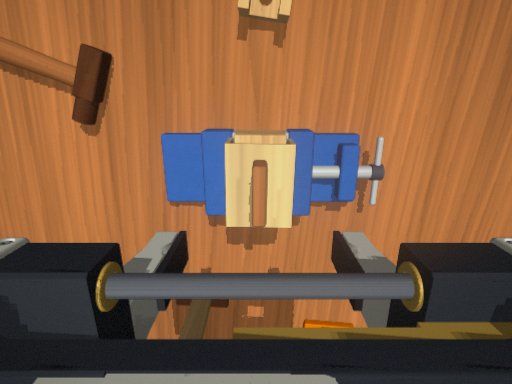

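The wrist view shows the fin at about (260,193) under the open fingers and the roof spanning (226–295, 143–227). I cross-check the fin in both cameras.

Run:
```python
from m import *
c=load('wrist')
rect(c,(200,110,315,240),.093,.102,'roofW')
rect(c,(200,110,315,240),.120,.137,'fintopW')
rect(c,(135,110,390,240),.042,.055,'viseW')
c=load('top')
rect(c,(285,200,345,255),.124,.14,'fintopT')
c=load('scene')
rect(c,(215,150,275,200),.120,.14,'fintopS')
P=pts(load('wrist'));print(np.median(P[20:100,320:380,2]), np.median(pts(load('top'))[90:110,280:330,2]))
```

```text
roofW 4722 c 490.4 -29.5 size 70.9 90.8 ang 3.3 zmed [94.3 95.5 96.6]
fintopW 929 c 490.2 -30.2 size 13.8 59.4 ang 4.0 zmed [126.8 129.1 130.4]
viseW 3582 c 466.1 -32.7 size 183.6 102.9 ang 4.3 zmed [47.  48.4 49.7]
fintopT 126 c 493.4 -28.8 size 13.5 60.6 ang 1.1 zmed [127.7 131.2 134.6]
fintopS 85 c 492.4 -26.7 size 18.4 62.7 ang 7.0 zmed [121.2 130.7 134.9]
-0.0014358245174032626 0.0010764735364964615
```

Request:
step_arm(increments=[{"tx": -0.5, "ty": 2, "tz": -15, "ax": 0, "ay": 0, "az": -0.7, "claw": 1}, {"tx": 0, "ty": 0, "tz": -20, "ax": 0, "ay": 0, "az": 0, "claw": 1}, {"tx": 0, "ty": 0, "tz": -20, "ax": 0, "ay": 0, "az": 0, "claw": 1}, {"tx": 0, "ty": 0, "tz": -20, "ax": 0, "ay": 0, "az": 0, "claw": 1}, {"tx": 0, "ty": 0, "tz": -20, "ax": 0, "ay": 0, "az": 0, "claw": 1}, {"tx": 0, "ty": 0, "tz": -16, "ax": 0, "ay": 0, "az": 0, "claw": 1}, {"tx": 0, "ty": 0, "tz": -10, "ax": 0, "ay": 0, "az": 0, "claw": 1}, {"tx": 0, "ty": 0, "tz": -5, "ax": 0, "ay": 0, "az": 0, "claw": 1}, {"tx": 0, "ty": 0, "tz": 0, "ax": 0, "ay": 0, "az": 0, "claw": 1}])

```text
time_s: 3.2
tcp_pos: [0.4899, -0.0327, 0.1193]
eef_rot: [180.0, -0.0, -86.7]
contact_force: [0.3, -0.7, 0.6]
gripper_width: 0.0876
```

Request:
step_arm(increments=[{"tx": 0, "ty": 0, "tz": 0, "ax": 0, "ay": 0, "az": 0, "claw": -1}, {"tx": 0, "ty": 0, "tz": 0, "ax": 0, "ay": 0, "az": 0, "claw": -1}, {"tx": 0, "ty": 0, "tz": 0, "ax": 0, "ay": 0, "az": 0, "claw": -1}, {"tx": 0, "ty": 0, "tz": 0, "ax": 0, "ay": 0, "az": 0, "claw": -1}, {"tx": 0, "ty": 0, "tz": 0, "ax": 0, "ay": 0, "az": 0, "claw": -1}, {"tx": 0, "ty": 0, "tz": 0, "ax": 0, "ay": 0, "az": 0, "claw": -1}, {"tx": 0, "ty": 0, "tz": 0, "ax": 0, "ay": 0, "az": 0, "claw": -1}, {"tx": 0, "ty": 0, "tz": 0, "ax": 0, "ay": 0, "az": 0, "claw": -1}])

```text
time_s: 4.0
tcp_pos: [0.4902, -0.0323, 0.1196]
eef_rot: [180.0, 0.0, -86.7]
contact_force: [-0.7, -0.6, -0.5]
gripper_width: 0.029
```

Request:
step_arm(increments=[{"tx": 0, "ty": 0, "tz": 0, "ax": 0, "ay": 0, "az": 0, "claw": -1}, {"tx": 0, "ty": 0, "tz": 0, "ax": 0, "ay": 0, "az": 0, "claw": -1}, {"tx": 0, "ty": 0, "tz": 0, "ax": 0, "ay": 0, "az": 0, "claw": -1}, {"tx": 0, "ty": 0, "tz": 0, "ax": 0, "ay": 0, "az": 0, "claw": -1}, {"tx": 0, "ty": 0, "tz": 0, "ax": 0, "ay": 0, "az": 0, "claw": -1}])

```text
time_s: 4.5
tcp_pos: [0.4903, -0.0323, 0.1196]
eef_rot: [-180.0, 0.0, -86.7]
contact_force: [1.8, 0.6, -0.6]
gripper_width: 0.014
```

Request:
step_arm(increments=[{"tx": 0, "ty": 0, "tz": 4, "ax": 0, "ay": 0, "az": 0, "claw": -1}, {"tx": 0, "ty": 0, "tz": 6, "ax": 0, "ay": 0, "az": 0, "claw": -1}, {"tx": 0, "ty": 0, "tz": 10, "ax": 0, "ay": 0, "az": 0, "claw": -1}, {"tx": 0, "ty": 0, "tz": 10, "ax": 0, "ay": 0, "az": 0, "claw": -1}, {"tx": 0, "ty": 0, "tz": 10, "ax": 0, "ay": 0, "az": 0, "claw": -1}, {"tx": 0, "ty": 0, "tz": 10, "ax": 0, "ay": 0, "az": 0, "claw": -1}, {"tx": 0, "ty": 0, "tz": 15, "ax": 0, "ay": 0, "az": 0, "claw": -1}, {"tx": 0, "ty": 0, "tz": 20, "ax": 0, "ay": 0, "az": 0, "claw": -1}, {"tx": 0, "ty": 0, "tz": 20, "ax": 0, "ay": 0, "az": 0, "claw": -1}, {"tx": 0, "ty": 0, "tz": 10, "ax": 0, "ay": 0, "az": 0, "claw": -1}, {"tx": 0, "ty": 0, "tz": 0, "ax": 0, "ay": 0, "az": 0, "claw": -1}])

```text
time_s: 5.6
tcp_pos: [0.4908, -0.0322, 0.2362]
eef_rot: [-179.8, 0.0, -86.7]
contact_force: [-0.8, 0.3, -2.2]
gripper_width: 0.0136
```

Run:
```python
from m import *
s=r.get_state();print(s['time_s'],s['tcp_pos'],s['eef_rot'],s['contact_force'])
c=cap('top');cv2.imwrite('pics/t2.png',c['image'])
w=cap('wrist');cv2.imwrite('pics/w2.png',w['image'])
P=pts(c)
s=cap('scene');
a=c['image'][150:300,150:430];b=s['image'][110:290,150:350]
cv2.imwrite('pics/comb.png',np.hstack([cv2.resize(w['image'],(400,300)),cv2.resize(b,(333,300))]))
```

```text
5.6 [ 0.49081416 -0.03217488  0.23615477] [-1.79833356e+02  3.86334464e-02 -8.67140019e+01] [-0.78208089  0.29507212 -2.19209856]
```

View pics/comb.png

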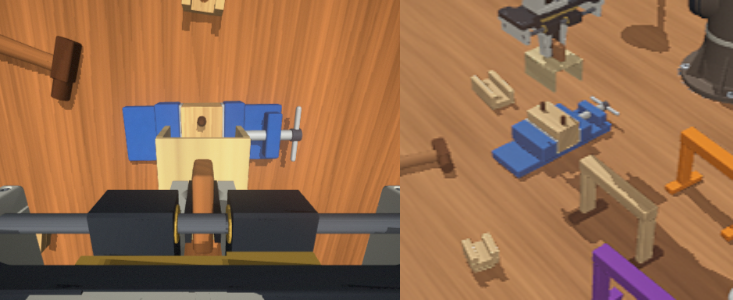

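The guard is lifted clear and both dowels are bare. Carrying it to the bar.

Request:
step_arm(increments=[{"tx": 6, "ty": 20, "tz": 0, "ax": 0, "ay": 0, "az": -0.2, "claw": -1}, {"tx": 6, "ty": 26, "tz": 0, "ax": 0, "ay": 0, "az": -0.2, "claw": -1}, {"tx": 6, "ty": 26, "tz": 0, "ax": 0, "ay": 0, "az": -0.2, "claw": -1}, {"tx": 6, "ty": 26, "tz": 0, "ax": 0, "ay": 0, "az": -0.2, "claw": -1}, {"tx": 7, "ty": 26, "tz": 0, "ax": 0, "ay": 0, "az": -0.2, "claw": -1}, {"tx": 6, "ty": 26, "tz": 0, "ax": 0, "ay": 0, "az": -0.2, "claw": -1}, {"tx": 6, "ty": 26, "tz": 0, "ax": 0, "ay": 0, "az": -0.2, "claw": -1}, {"tx": 6, "ty": 26, "tz": 0, "ax": 0, "ay": 0, "az": -0.2, "claw": -1}, {"tx": 6, "ty": 26, "tz": 0, "ax": 0, "ay": 0, "az": -0.2, "claw": -1}, {"tx": 6, "ty": 26, "tz": 0, "ax": 0, "ay": 0, "az": -0.2, "claw": -1}, {"tx": 6, "ty": 21, "tz": 0, "ax": 0, "ay": 0, "az": -0.2, "claw": -1}, {"tx": 6, "ty": 15, "tz": 0, "ax": 0, "ay": 0, "az": -0.2, "claw": -1}])

```text
time_s: 6.95
tcp_pos: [0.5632, 0.2589, 0.2334]
eef_rot: [179.9, -0.1, -89.1]
contact_force: [-0.5, 0.3, -1.5]
gripper_width: 0.014
```

Request:
step_arm(increments=[{"tx": 0, "ty": 0, "tz": 0, "ax": 0, "ay": 0, "az": 0, "claw": -1}, {"tx": 0, "ty": 0, "tz": 0, "ax": 0, "ay": 0, "az": 0, "claw": -1}, {"tx": 0, "ty": 0, "tz": 0, "ax": 0, "ay": 0, "az": 0, "claw": -1}])

```text
time_s: 7.25
tcp_pos: [0.563, 0.2569, 0.2344]
eef_rot: [180.0, -0.0, -89.1]
contact_force: [-0.0, -0.5, -1.8]
gripper_width: 0.0139
```

Run:
```python
from m import *
s=r.get_state();print(s['time_s'],s['tcp_pos'],s['eef_rot'],s['contact_force'])
w=cap('wrist');P=pts(w);H=P[...,2]
g=(w['depth']>0)
for a,b in((.12,.14),(.19,.22),(.205,.218)):
    m=(H>a)&(H<b)&g;m[240:]=0;v,u=np.where(m);print(a,b,m.sum(),u.min(),u.max(),v.min(),v.max(),np.round(P[m].min(0)*1000),np.round(P[m].max(0)*1000))
t=cap('top')
cv2.imwrite('pics/comb2.png',np.hstack([w['image'],t['image'][150:300,120:300][:, :].repeat(1,0)[:150]]) if 0 else cv2.resize(w['image'],(400,300)))
```

```text
7.25 [0.56300446 0.25692054 0.2344101 ] [ 1.79973577e+02 -2.16393584e-02 -8.91456391e+01] [-0.04968981 -0.46623346 -1.75658097]
0.12 0.14 5948 241 511 100 239 [346. 172. 120.] [578. 296. 131.]
0.19 0.22 6527 199 320 169 239 [526. 214. 190.] [597. 255. 220.]
0.205 0.218 6301 199 320 175 239 [526. 214. 205.] [597. 255. 218.]
```

Guard centre is (561.5, 259) against bar centre about (563.5, 260.5). Lowering.

Request:
step_arm(increments=[{"tx": 2, "ty": 1, "tz": -10, "ax": 0, "ay": 0, "az": 0, "claw": -1}, {"tx": 0, "ty": 0, "tz": -15, "ax": 0, "ay": 0, "az": 0, "claw": -1}, {"tx": 0, "ty": 0, "tz": -15, "ax": 0, "ay": 0, "az": 0, "claw": -1}, {"tx": 0, "ty": 0, "tz": -12, "ax": 0, "ay": 0, "az": 0, "claw": -1}, {"tx": 0, "ty": 0, "tz": -10, "ax": 0, "ay": 0, "az": 0, "claw": -1}, {"tx": 0, "ty": 0, "tz": -6, "ax": 0, "ay": 0, "az": 0, "claw": -1}, {"tx": 0, "ty": 0, "tz": -3, "ax": 0, "ay": 0, "az": 0, "claw": -1}, {"tx": 0, "ty": 0, "tz": -2, "ax": 0, "ay": 0, "az": 0, "claw": -1}, {"tx": 0, "ty": 0, "tz": 0, "ax": 0, "ay": 0, "az": 0, "claw": -1}, {"tx": 0, "ty": 0, "tz": 0, "ax": 0, "ay": 0, "az": 0, "claw": -1}])

```text
time_s: 8.35
tcp_pos: [0.5654, 0.2588, 0.162]
eef_rot: [-180.0, 0.0, -89.1]
contact_force: [-0.6, 0.4, -2.1]
gripper_width: 0.0139
```

Request:
step_arm(increments=[{"tx": 0, "ty": 0, "tz": -1, "ax": 0, "ay": 0, "az": 0, "claw": -1}, {"tx": 0, "ty": 0, "tz": -1, "ax": 0, "ay": 0, "az": 0, "claw": -1}, {"tx": 0, "ty": 0, "tz": 0, "ax": 0, "ay": 0, "az": 0, "claw": -1}])

```text
time_s: 8.65
tcp_pos: [0.5651, 0.2586, 0.1595]
eef_rot: [180.0, -0.0, -89.1]
contact_force: [0.5, 0.2, -1.6]
gripper_width: 0.0135
```

Request:
step_arm(increments=[{"tx": 0, "ty": 0, "tz": -1, "ax": 0, "ay": 0, "az": 0, "claw": -1}, {"tx": 0, "ty": 0, "tz": -1, "ax": 0, "ay": 0, "az": 0, "claw": -1}, {"tx": 0, "ty": 0, "tz": 0, "ax": 0, "ay": 0, "az": 0, "claw": -1}])

```text
time_s: 8.95
tcp_pos: [0.5653, 0.2587, 0.1576]
eef_rot: [-180.0, 0.0, -89.1]
contact_force: [-0.4, -0.6, -1.0]
gripper_width: 0.014
```

Request:
step_arm(increments=[{"tx": 0, "ty": 0, "tz": -0.7, "ax": 0, "ay": 0, "az": 0, "claw": -1}, {"tx": 0, "ty": 0, "tz": -0.7, "ax": 0, "ay": 0, "az": 0, "claw": -1}, {"tx": 0, "ty": 0, "tz": 0, "ax": 0, "ay": 0, "az": 0, "claw": -1}])

```text
time_s: 9.25
tcp_pos: [0.5653, 0.2587, 0.1576]
eef_rot: [-179.9, 0.0, -89.1]
contact_force: [-4.3, -1.2, 9.6]
gripper_width: 0.0137
```

The guard is resting on the bar. I ease up slightly, open, then rise.

Request:
step_arm(increments=[{"tx": 0, "ty": 0, "tz": 1, "ax": 0, "ay": 0, "az": 0, "claw": -1}, {"tx": 0, "ty": 0, "tz": 0, "ax": 0, "ay": 0, "az": 0, "claw": 1}, {"tx": 0, "ty": 0, "tz": 0, "ax": 0, "ay": 0, "az": 0, "claw": 1}, {"tx": 0, "ty": 0, "tz": 0, "ax": 0, "ay": 0, "az": 0, "claw": 1}, {"tx": 0, "ty": 0, "tz": 0, "ax": 0, "ay": 0, "az": 0, "claw": 1}, {"tx": 0, "ty": 0, "tz": 0, "ax": 0, "ay": 0, "az": 0, "claw": 1}, {"tx": 0, "ty": 0, "tz": 10, "ax": 0, "ay": 0, "az": 0, "claw": 1}, {"tx": 0, "ty": 0, "tz": 20, "ax": 0, "ay": 0, "az": 0, "claw": 1}, {"tx": 0, "ty": 0, "tz": 25, "ax": 0, "ay": 0, "az": 0, "claw": 1}, {"tx": 0, "ty": 0, "tz": 25, "ax": 0, "ay": 0, "az": 0, "claw": 1}, {"tx": 0, "ty": 0, "tz": 0, "ax": 0, "ay": 0, "az": 0, "claw": 1}])

```text
time_s: 10.35
tcp_pos: [0.567, 0.2596, 0.2421]
eef_rot: [-179.6, 0.2, -89.1]
contact_force: [0.6, 0.4, 0.5]
gripper_width: 0.0857
```

Run:
```python
from m import *
s=r.get_state();print(s['time_s'],s['tcp_pos'],s['joints'])
s=cap('scene');t=cap('top');w=cap('wrist')
rect(t,(285,200,345,255),.064,.078,'lowertopT')
rect(t,(365,205,420,250),.028,.045,'upperT')
rect(w,(0,0,512,240),.13,.142,'roofW')
b=s['image'][150:290,170:350]
cv2.imwrite('pics/comb3.png',np.hstack([cv2.resize(b,(386,300)),cv2.resize(w['image'],(400,300))]))
```

```text
10.35 [0.56696575 0.25958843 0.24214404] [ 42.56519062  15.63943727  -6.83638772   0.09060186 -67.12753173
 -41.68346856]
lowertopT 703 c 493.3 -29.4 size 55.9 100.9 ang 4.5 zmed [67.  70.5 73.9]
upperT 309 c 499.6 -252.5 size 100.0 56.2 ang 86.2 zmed [30.4 34.5 37.7]
roofW 5901 c 476.3 234.7 size 246.8 122.3 ang 1.2 zmed [132.4 133.5 134.6]
```

View pics/comb3.png

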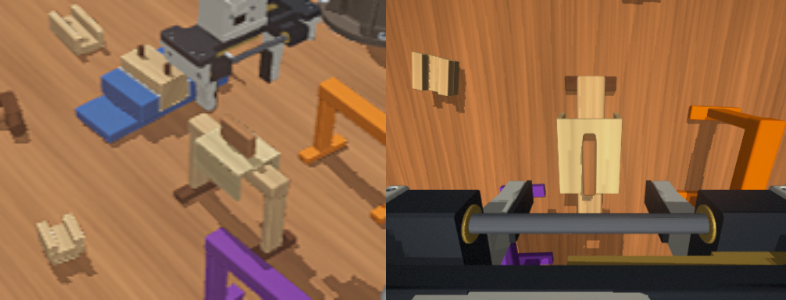

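The guard sits astride the bar's middle, seen in both views. Now I hover over the lower half to measure the dowels.

Request:
step_arm(increments=[{"tx": -4, "ty": -14, "tz": 0, "ax": 0, "ay": 0, "az": 0.3, "claw": 1}, {"tx": -7, "ty": -25, "tz": 0, "ax": 0, "ay": 0, "az": 0.3, "claw": 1}, {"tx": -7, "ty": -25, "tz": 0, "ax": 0, "ay": 0, "az": 0.3, "claw": 1}, {"tx": -7, "ty": -25, "tz": 0, "ax": 0, "ay": 0, "az": 0.3, "claw": 1}, {"tx": -7, "ty": -25, "tz": 0, "ax": 0, "ay": 0, "az": 0.3, "claw": 1}, {"tx": -7, "ty": -25, "tz": 0, "ax": 0, "ay": 0, "az": 0.3, "claw": 1}, {"tx": -7, "ty": -25, "tz": 0, "ax": 0, "ay": 0, "az": 0.3, "claw": 1}, {"tx": -7, "ty": -25, "tz": 0, "ax": 0, "ay": 0, "az": 0.3, "claw": 1}, {"tx": -7, "ty": -25, "tz": 0, "ax": 0, "ay": 0, "az": 0.3, "claw": 1}, {"tx": -7, "ty": -25, "tz": 0, "ax": 0, "ay": 0, "az": 0.3, "claw": 1}, {"tx": -7, "ty": -25, "tz": 0, "ax": 0, "ay": 0, "az": 0.3, "claw": 1}, {"tx": -2, "ty": -6, "tz": 0, "ax": 0, "ay": 0, "az": 0.2, "claw": 1}])

```text
time_s: 11.7
tcp_pos: [0.4875, -0.0136, 0.2366]
eef_rot: [179.9, -0.0, -85.7]
contact_force: [-0.5, 0.5, 0.5]
gripper_width: 0.0876
```

Request:
step_arm(increments=[{"tx": 0, "ty": 0, "tz": 0, "ax": 0, "ay": 0, "az": 0, "claw": 1}, {"tx": 0, "ty": 0, "tz": 0, "ax": 0, "ay": 0, "az": 0, "claw": 1}, {"tx": 0, "ty": 0, "tz": 0, "ax": 0, "ay": 0, "az": 0, "claw": 1}, {"tx": 0, "ty": 0, "tz": 0, "ax": 0, "ay": 0, "az": 0, "claw": 1}])

```text
time_s: 12.1
tcp_pos: [0.4893, -0.0107, 0.237]
eef_rot: [180.0, -0.0, -85.6]
contact_force: [-0.5, -0.4, -0.7]
gripper_width: 0.0875
```

Run:
```python
from m import *
s=r.get_state();print(s['time_s'],s['tcp_pos'],s['eef_rot'])
w=cap('wrist');cv2.imwrite('pics/w4.png',w['image'])
win=(190,80,330,240)
rect(w,win,.0655,.0745,'lowertopW')
P=pts(w);m=(P[...,2]>.081)&(P[...,2]<.095);m[240:]=0;m[:,:180]=0;m[:,340:]=0
n,l,st,ce=cv2.connectedComponentsWithStats(m.astype(np.uint8))
for i in range(1,n):
    if st[i,4]>8:
        Q=P[l==i]*1000; print('dowel',st[i,4],ce[i],np.median(Q,0),Q.mean(0),Q.min(0),Q.max(0), ray(w,*ce[i],.087)*1000)
```

```text
12.1 [ 0.48933358 -0.0107036   0.23697296] [ 1.79981567e+02 -4.50152334e-03 -8.55656000e+01]
lowertopW 4559 c 489.8 -30.8 size 56.1 99.4 ang 4.2 zmed [67.3 68.5 69.8]
dowel 110 [259.         134.39090909] [492.11660721 -62.88054036  84.50278287] [492.10739454 -62.64212598  84.65063638] [486.92373262 -67.77116237  81.13934251] [497.28598199 -56.77848684  88.53846208] [492.12671145 -62.91656418  87.        ]
dowel 98 [258.83673469 195.3877551 ] [4.87374744e+02 2.70574444e-01 8.46112083e+01] [487.36805232   0.51259949  84.43753023] [481.71712685  -4.58490464  81.03318554] [492.61997718   7.37412461  87.12845201] [ 4.87430420e+02 -3.38535793e-01  8.70000000e+01]
```

View pics/w4.png

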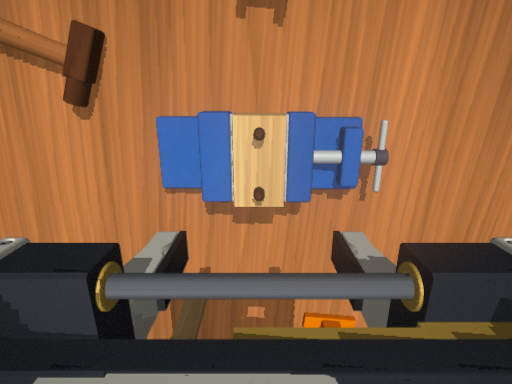

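The wrist view shows dowels at (259,134) and (259,195). That puts the midpoint at (489.8, -31.2) with yaw about 4.3°, and it agrees with the top-face fit. Next I view the upper half from the same relative pose so calibration bias cancels.

Request:
step_arm(increments=[{"tx": 0, "ty": -13, "tz": 0, "ax": 0, "ay": 0, "az": -0.8, "claw": 1}, {"tx": 1, "ty": -25, "tz": 0, "ax": 0, "ay": 0, "az": -0.8, "claw": 1}, {"tx": 1, "ty": -25, "tz": 0, "ax": 0, "ay": 0, "az": -0.8, "claw": 1}, {"tx": 1, "ty": -25, "tz": 0, "ax": 0, "ay": 0, "az": -0.8, "claw": 1}, {"tx": 1, "ty": -25, "tz": -5, "ax": 0, "ay": 0, "az": -0.8, "claw": 1}, {"tx": 1, "ty": -25, "tz": -5, "ax": 0, "ay": 0, "az": -0.8, "claw": 1}, {"tx": 1, "ty": -25, "tz": -8, "ax": 0, "ay": 0, "az": -0.8, "claw": 1}, {"tx": 1, "ty": -25, "tz": -8, "ax": 0, "ay": 0, "az": -0.8, "claw": 1}, {"tx": 0, "ty": -25, "tz": -6, "ax": 0, "ay": 0, "az": -0.9, "claw": 1}, {"tx": 0, "ty": -10, "tz": -4, "ax": 0, "ay": 0, "az": -1, "claw": 1}, {"tx": 0, "ty": 0, "tz": 0, "ax": 0, "ay": 0, "az": 0, "claw": 1}, {"tx": 0, "ty": 0, "tz": 0, "ax": 0, "ay": 0, "az": 0, "claw": 1}])

```text
time_s: 13.35
tcp_pos: [0.4961, -0.2344, 0.2011]
eef_rot: [180.0, 0.0, -93.9]
contact_force: [-0.2, 0.2, -0.0]
gripper_width: 0.0876
```

Request:
step_arm(increments=[{"tx": 0, "ty": 0, "tz": 0, "ax": 0, "ay": 0, "az": 0, "claw": 1}, {"tx": 0, "ty": 0, "tz": 0, "ax": 0, "ay": 0, "az": 0, "claw": 1}])

```text
time_s: 13.55
tcp_pos: [0.4964, -0.2337, 0.2016]
eef_rot: [-180.0, -0.0, -93.8]
contact_force: [0.5, 0.1, 0.9]
gripper_width: 0.0875
```

Run:
```python
from m import *
s=r.get_state();print(s['time_s'],s['tcp_pos'],s['eef_rot'])
w=cap('wrist');cv2.imwrite('pics/w5.png',w['image'])
win=(190,60,330,240)
rect(w,win,.0285,.04,'upW'); rect(w,win,.005,.04,'upAll')
P=pts(w)
# channel-floor holes: dark pixels
g=cv2.cvtColor(w['image'],cv2.COLOR_BGR2GRAY)
m=np.zeros(g.shape,bool);m[90:230,235:285]=(g<90)[90:230,235:285]
n,l,st,ce=cv2.connectedComponentsWithStats(m.astype(np.uint8))
for i in range(1,n):
    if st[i,4]>15: print('hole',st[i],ce[i],ray(w,*ce[i],.0125)*1000)
```

```text
13.55 [ 0.49644009 -0.23369101  0.2016439 ] [-1.79952200e+02 -1.43916194e-04 -9.38494900e+01]
upW 2062 c 495.8 -254.4 size 98.4 56.0 ang 86.0 zmed [31.2 32.5 33.6]
upAll 4439 c 495.8 -254.3 size 99.9 56.0 ang 86.0 zmed [11.5 14.1 33.3]
hole [245 201   7   4  17] [248.11764706 202.35294118] [ 510.69175757 -202.503049     12.5       ]
```

View pics/w5.png

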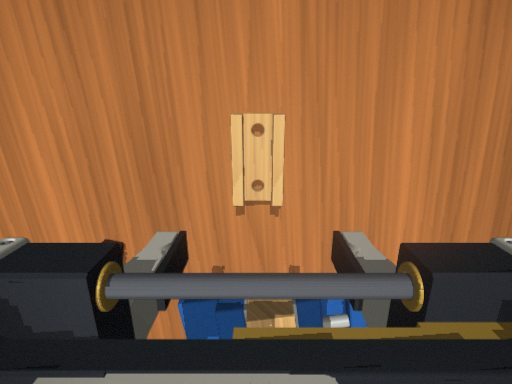

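The upper half is at (495.8, -254.4), yaw -4.0°, holes at (258,129) and (258,185). Descending to grasp it.

Request:
step_arm(increments=[{"tx": -0.6, "ty": -10, "tz": -10, "ax": 0, "ay": 0, "az": -0.2, "claw": 1}, {"tx": 0, "ty": -10.6, "tz": -20, "ax": 0, "ay": 0, "az": 0, "claw": 1}, {"tx": 0, "ty": 0, "tz": -25, "ax": 0, "ay": 0, "az": 0, "claw": 1}, {"tx": 0, "ty": 0, "tz": -25, "ax": 0, "ay": 0, "az": 0, "claw": 1}, {"tx": 0, "ty": 0, "tz": -25, "ax": 0, "ay": 0, "az": 0, "claw": 1}, {"tx": 0, "ty": 0, "tz": -25, "ax": 0, "ay": 0, "az": 0, "claw": 1}, {"tx": 0, "ty": 0, "tz": -20, "ax": 0, "ay": 0, "az": 0, "claw": 1}, {"tx": 0, "ty": 0, "tz": -15, "ax": 0, "ay": 0, "az": 0, "claw": 1}, {"tx": 0, "ty": 0, "tz": -9, "ax": 0, "ay": 0, "az": 0, "claw": 1}, {"tx": 0, "ty": 0, "tz": -3.5, "ax": 0, "ay": 0, "az": 0, "claw": 1}, {"tx": 0, "ty": 0, "tz": 0, "ax": 0, "ay": 0, "az": 0, "claw": 1}, {"tx": 0, "ty": 0, "tz": 0, "ax": 0, "ay": 0, "az": 0, "claw": 1}])

```text
time_s: 14.8
tcp_pos: [0.4961, -0.2551, 0.0243]
eef_rot: [-179.9, -0.0, -94.1]
contact_force: [0.4, 0.5, -0.5]
gripper_width: 0.0878
```

Request:
step_arm(increments=[{"tx": 0, "ty": 0, "tz": 0, "ax": 0, "ay": 0, "az": 0, "claw": -1}, {"tx": 0, "ty": 0, "tz": 0, "ax": 0, "ay": 0, "az": 0, "claw": -1}, {"tx": 0, "ty": 0, "tz": 0, "ax": 0, "ay": 0, "az": 0, "claw": -1}, {"tx": 0, "ty": 0, "tz": 0, "ax": 0, "ay": 0, "az": 0, "claw": -1}, {"tx": 0, "ty": 0, "tz": 0, "ax": 0, "ay": 0, "az": 0, "claw": -1}, {"tx": 0, "ty": 0, "tz": 0, "ax": 0, "ay": 0, "az": 0, "claw": -1}, {"tx": 0, "ty": 0, "tz": 0, "ax": 0, "ay": 0, "az": 0, "claw": -1}, {"tx": 0, "ty": 0, "tz": 0, "ax": 0, "ay": 0, "az": 0, "claw": -1}], newtons=50)

```text
time_s: 15.6
tcp_pos: [0.4958, -0.255, 0.0239]
eef_rot: [-180.0, -0.0, -94.1]
contact_force: [-0.3, 0.6, 3.4]
gripper_width: 0.0562
```

Gripped at 56 mm. Lifting and carrying it over the dowels.

Request:
step_arm(increments=[{"tx": 0, "ty": 0, "tz": 10, "ax": 0, "ay": 0, "az": 0, "claw": -1}, {"tx": 0, "ty": 0, "tz": 20, "ax": 0, "ay": 0, "az": 0, "claw": -1}, {"tx": 0, "ty": 0, "tz": 30, "ax": 0, "ay": 0, "az": 0, "claw": -1}, {"tx": 0, "ty": 0, "tz": 30, "ax": 0, "ay": 0, "az": 0, "claw": -1}, {"tx": 0, "ty": 0, "tz": 26, "ax": 0, "ay": 0, "az": 0, "claw": -1}, {"tx": 0, "ty": 0, "tz": 10, "ax": 0, "ay": 0, "az": 0, "claw": -1}, {"tx": 0, "ty": 0, "tz": 0, "ax": 0, "ay": 0, "az": 0, "claw": -1}])

```text
time_s: 16.3
tcp_pos: [0.4962, -0.255, 0.1512]
eef_rot: [-179.8, -0.0, -94.1]
contact_force: [-0.2, 1.5, -1.0]
gripper_width: 0.0558
```

Request:
step_arm(increments=[{"tx": -0.5, "ty": 10, "tz": 0, "ax": 0, "ay": 0, "az": 0.8, "claw": -1}, {"tx": -0.5, "ty": 20, "tz": 0, "ax": 0, "ay": 0, "az": 0.8, "claw": -1}, {"tx": -0.5, "ty": 25, "tz": 0, "ax": 0, "ay": 0, "az": 0.8, "claw": -1}, {"tx": -0.5, "ty": 25, "tz": 0, "ax": 0, "ay": 0, "az": 0.8, "claw": -1}, {"tx": -1, "ty": 25, "tz": 0, "ax": 0, "ay": 0, "az": 0.8, "claw": -1}, {"tx": -1, "ty": 25, "tz": 0, "ax": 0, "ay": 0, "az": 0.8, "claw": -1}, {"tx": -0.5, "ty": 25, "tz": 0, "ax": 0, "ay": 0, "az": 0.8, "claw": -1}, {"tx": -0.5, "ty": 25, "tz": 0, "ax": 0, "ay": 0, "az": 0.8, "claw": -1}, {"tx": -0.5, "ty": 23, "tz": 0, "ax": 0, "ay": 0, "az": 0.9, "claw": -1}, {"tx": -0.5, "ty": 15, "tz": 0, "ax": 0, "ay": 0, "az": 0.5, "claw": -1}, {"tx": 0, "ty": 5, "tz": 0, "ax": 0, "ay": 0, "az": 0.5, "claw": -1}, {"tx": 0, "ty": 0, "tz": 0, "ax": 0, "ay": 0, "az": 0, "claw": -1}])

```text
time_s: 17.5
tcp_pos: [0.4888, -0.0314, 0.1486]
eef_rot: [179.9, -0.0, -85.7]
contact_force: [-0.7, -1.0, -2.2]
gripper_width: 0.056
```

Request:
step_arm(increments=[{"tx": 0, "ty": 0, "tz": 0, "ax": 0, "ay": 0, "az": 0, "claw": -1}, {"tx": 0, "ty": 0, "tz": 0, "ax": 0, "ay": 0, "az": 0, "claw": -1}, {"tx": 0, "ty": 0, "tz": 0, "ax": 0, "ay": 0, "az": 0, "claw": -1}])

```text
time_s: 17.8
tcp_pos: [0.4894, -0.0325, 0.1495]
eef_rot: [180.0, -0.0, -85.9]
contact_force: [0.9, -1.3, -1.4]
gripper_width: 0.0556
```

Run:
```python
from m import *
s=r.get_state();print(s['time_s'],s['tcp_pos'],s['eef_rot'],s['contact_force'])
w=cap('wrist');cv2.imwrite('pics/w6.png',w['image'])
P=pts(w);H=P[...,2];m=(H>.1)&(H<.17);m[:60]=0;m[240:]=0;m[:,:200]=0;m[:,:]&=w['depth']>0;m[:,320:]=0
print(np.percentile(P[m]*1000,[1,50,99],axis=0))
rect(w,(190,60,330,235),.118,.17,'cheeks')
```

```text
17.8 [ 0.48944575 -0.03250932  0.14948536] [ 1.79980288e+02 -4.28902760e-03 -8.58706737e+01] [ 0.8881475  -1.33184723 -1.35038016]
[[462.81249159 -83.31019426 125.8352025 ]
 [489.89641322 -67.56414783 138.99313094]
 [517.98323738 -42.38771441 159.22238548]]
cheeks 7693 c 490.2 -63.0 size 80.6 38.3 ang 4.4 zmed [131.3 138.9 158.7]
```

Request:
step_arm(increments=[{"tx": 0.4, "ty": 0.6, "tz": -8, "ax": 0, "ay": 0, "az": 0.1, "claw": -1}, {"tx": 0, "ty": 0, "tz": -12, "ax": 0, "ay": 0, "az": 0, "claw": -1}, {"tx": 0, "ty": 0, "tz": -9, "ax": 0, "ay": 0, "az": 0, "claw": -1}, {"tx": 0, "ty": 0, "tz": -5, "ax": 0, "ay": 0, "az": 0, "claw": -1}, {"tx": 0, "ty": 0, "tz": -2, "ax": 0, "ay": 0, "az": 0, "claw": -1}, {"tx": 0, "ty": 0, "tz": 0, "ax": 0, "ay": 0, "az": 0, "claw": -1}, {"tx": 0, "ty": 0, "tz": 0, "ax": 0, "ay": 0, "az": 0, "claw": -1}])

```text
time_s: 18.55
tcp_pos: [0.4902, -0.0313, 0.1138]
eef_rot: [-180.0, -0.0, -85.7]
contact_force: [0.6, 0.4, -0.7]
gripper_width: 0.0557
```

Request:
step_arm(increments=[{"tx": 0, "ty": 0, "tz": -1, "ax": 0, "ay": 0, "az": 0, "claw": -1}, {"tx": 0, "ty": 0, "tz": -1, "ax": 0, "ay": 0, "az": 0, "claw": -1}, {"tx": 0, "ty": 0, "tz": -1, "ax": 0, "ay": 0, "az": 0, "claw": -1}, {"tx": 0, "ty": 0, "tz": 0, "ax": 0, "ay": 0, "az": 0, "claw": -1}])

```text
time_s: 18.95
tcp_pos: [0.4899, -0.0314, 0.1106]
eef_rot: [180.0, -0.0, -85.7]
contact_force: [-0.1, 0.4, -1.2]
gripper_width: 0.0559
```

Request:
step_arm(increments=[{"tx": 0, "ty": 0, "tz": -1, "ax": 0, "ay": 0, "az": 0, "claw": -1}, {"tx": 0, "ty": 0, "tz": -1, "ax": 0, "ay": 0, "az": 0, "claw": -1}, {"tx": 0, "ty": 0, "tz": 0, "ax": 0, "ay": 0, "az": 0, "claw": -1}])

```text
time_s: 19.25
tcp_pos: [0.4899, -0.0314, 0.1085]
eef_rot: [180.0, -0.0, -85.7]
contact_force: [0.6, 0.1, -2.1]
gripper_width: 0.0558
```

Request:
step_arm(increments=[{"tx": 0, "ty": 0, "tz": -1, "ax": 0, "ay": 0, "az": 0, "claw": -1}, {"tx": 0, "ty": 0, "tz": -1, "ax": 0, "ay": 0, "az": 0, "claw": -1}, {"tx": 0, "ty": 0, "tz": -1, "ax": 0, "ay": 0, "az": 0, "claw": -1}, {"tx": 0, "ty": 0, "tz": 0, "ax": 0, "ay": 0, "az": 0, "claw": -1}])

```text
time_s: 19.65
tcp_pos: [0.4904, -0.0313, 0.1057]
eef_rot: [-180.0, 0.0, -85.7]
contact_force: [1.6, 1.0, -1.6]
gripper_width: 0.0555
```

Request:
step_arm(increments=[{"tx": 0, "ty": 0, "tz": -1, "ax": 0, "ay": 0, "az": 0, "claw": -1}, {"tx": 0, "ty": 0, "tz": -1, "ax": 0, "ay": 0, "az": 0, "claw": -1}, {"tx": 0, "ty": 0, "tz": -1, "ax": 0, "ay": 0, "az": 0, "claw": -1}, {"tx": 0, "ty": 0, "tz": -1, "ax": 0, "ay": 0, "az": 0, "claw": -1}, {"tx": 0, "ty": 0, "tz": 0, "ax": 0, "ay": 0, "az": 0, "claw": -1}])

```text
time_s: 20.15
tcp_pos: [0.4904, -0.0312, 0.1017]
eef_rot: [-180.0, 0.0, -85.7]
contact_force: [3.3, 0.3, -2.0]
gripper_width: 0.0553
```

Request:
step_arm(increments=[{"tx": 0, "ty": 0, "tz": -1, "ax": 0, "ay": 0, "az": 0, "claw": -1}, {"tx": 0, "ty": 0, "tz": -1, "ax": 0, "ay": 0, "az": 0, "claw": -1}, {"tx": 0, "ty": 0, "tz": -1, "ax": 0, "ay": 0, "az": 0, "claw": -1}, {"tx": 0, "ty": 0, "tz": 0, "ax": 0, "ay": 0, "az": 0, "claw": -1}])

```text
time_s: 20.55
tcp_pos: [0.4904, -0.0313, 0.0987]
eef_rot: [-180.0, 0.0, -85.7]
contact_force: [5.6, -0.4, -0.2]
gripper_width: 0.0556
```

A sideways force is building up in +x, so I give way by 0.4 mm and go on down.

Request:
step_arm(increments=[{"tx": 0.4, "ty": 0, "tz": 0, "ax": 0, "ay": 0, "az": 0, "claw": -1}, {"tx": 0, "ty": 0, "tz": -1, "ax": 0, "ay": 0, "az": 0, "claw": -1}, {"tx": 0, "ty": 0, "tz": -1, "ax": 0, "ay": 0, "az": 0, "claw": -1}, {"tx": 0, "ty": 0, "tz": -1, "ax": 0, "ay": 0, "az": 0, "claw": -1}, {"tx": 0, "ty": 0, "tz": 0, "ax": 0, "ay": 0, "az": 0, "claw": -1}])

```text
time_s: 21.05
tcp_pos: [0.4904, -0.0313, 0.0955]
eef_rot: [-180.0, 0.0, -85.7]
contact_force: [5.0, 0.4, -0.8]
gripper_width: 0.0557
```

Request:
step_arm(increments=[{"tx": 0, "ty": 0, "tz": -0.7, "ax": 0, "ay": 0, "az": 0, "claw": -1}, {"tx": 0, "ty": 0, "tz": -0.7, "ax": 0, "ay": 0, "az": 0, "claw": -1}, {"tx": 0, "ty": 0, "tz": 0, "ax": 0, "ay": 0, "az": 0, "claw": -1}])

```text
time_s: 21.35
tcp_pos: [0.4904, -0.0313, 0.0942]
eef_rot: [-180.0, 0.0, -85.7]
contact_force: [4.2, 0.5, -0.8]
gripper_width: 0.0558
```

Request:
step_arm(increments=[{"tx": 0, "ty": 0, "tz": -0.7, "ax": 0, "ay": 0, "az": 0, "claw": -1}, {"tx": 0, "ty": 0, "tz": -0.7, "ax": 0, "ay": 0, "az": 0, "claw": -1}, {"tx": 0, "ty": 0, "tz": 0, "ax": 0, "ay": 0, "az": 0, "claw": -1}], newtons=60)

```text
time_s: 21.65
tcp_pos: [0.4904, -0.0313, 0.0938]
eef_rot: [-180.0, -0.0, -85.7]
contact_force: [-0.7, 1.6, 12.5]
gripper_width: 0.056
```

Seated at TCP z = 93.8 mm, against 93.9 expected. Pressing harder.

Request:
step_arm(increments=[{"tx": 0, "ty": 0, "tz": -0.5, "ax": 0, "ay": 0, "az": 0, "claw": -1}, {"tx": 0, "ty": 0, "tz": -0.5, "ax": 0, "ay": 0, "az": 0, "claw": -1}, {"tx": 0, "ty": 0, "tz": 0, "ax": 0, "ay": 0, "az": 0, "claw": -1}, {"tx": 0, "ty": 0, "tz": 0, "ax": 0, "ay": 0, "az": 0, "claw": -1}])

```text
time_s: 22.05
tcp_pos: [0.4904, -0.0313, 0.0938]
eef_rot: [-180.0, -0.0, -85.7]
contact_force: [-5.1, 2.9, 24.9]
gripper_width: 0.0556
```

Run:
```python
from m import *
s=r.get_state();print(s['time_s'],s['tcp_pos'],s['eef_rot'],s['contact_force'],s['moment'])
w=cap('wrist');t=cap('top');c=cap('scene')
rect(t,(165,180,255,225),.137,.148,'roof on bar (top)');rect(t,(165,180,255,225),.155,.18,'fin')
rect(c,(215,150,275,205),.097,.112,'upper top (scene)')
rect(w,(190,60,330,235),.09,.12,'upperW')
b=c['image'][130:270,180:340]
cv2.imwrite('pics/comb7.png',np.hstack([cv2.resize(b,(400,350)),cv2.resize(w['image'][60:300,130:390],(379,350))]))
s=r.get_state();print(s['time_s'],s['tcp_pos'],s['contact_force'])
```

```text
22.05 [ 0.49043105 -0.03132151  0.09380573] [-1.79954382e+02 -1.21472295e-02 -8.56836251e+01] [-5.05287732  2.92827697 24.8783489 ] [ 1.07501478  2.10515908 -0.1968327 ]
roof on bar (top) 212 c 565.5 262.3 size 69.2 89.1 ang 0.8 zmed [137.  137.9 140.2]
fin 139 c 565.4 262.0 size 12.1 59.1 ang 1.4 zmed [156.9 169.4 172.3]
upper top (scene) 183 c 485.3 -12.3 size 93.7 77.2 ang 16.2 zmed [ 97.9 105.3 109.4]
upperW 3280 c 491.2 -64.8 size 56.1 31.9 ang 4.2 zmed [ 93.2 102.3 103.4]
22.2 [ 0.4904428  -0.0313458   0.09380889] [-4.72115773  2.20015921 23.11890484]
```

View pics/comb7.png

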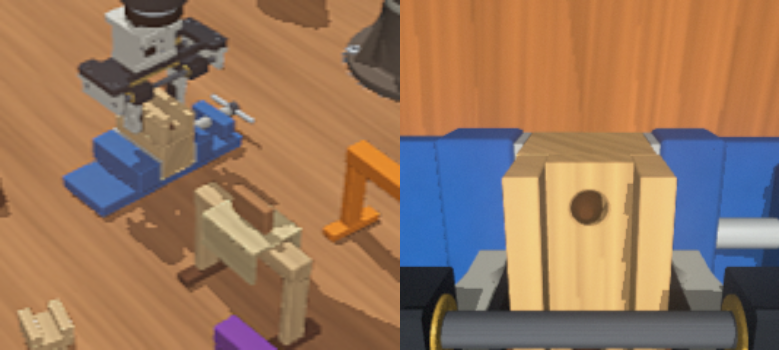

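Left panel: guard astride the bar, upper half seated on the lower. Right panel: the dowel fills the hole at about (588,207), and the end faces line up. I trim the side load, press a little harder, then check the dowel tip height.

Request:
step_arm(increments=[{"tx": -0.2, "ty": 0, "tz": -0.4, "ax": 0, "ay": 0, "az": 0, "claw": -1}, {"tx": 0, "ty": 0, "tz": 0, "ax": 0, "ay": 0, "az": 0, "claw": -1}, {"tx": 0, "ty": 0, "tz": 0, "ax": 0, "ay": 0, "az": 0, "claw": -1}, {"tx": 0, "ty": 0, "tz": 0, "ax": 0, "ay": 0, "az": 0, "claw": -1}, {"tx": 0, "ty": 0, "tz": 0, "ax": 0, "ay": 0, "az": 0, "claw": -1}, {"tx": 0, "ty": 0, "tz": 0, "ax": 0, "ay": 0, "az": 0, "claw": -1}])

```text
time_s: 22.8
tcp_pos: [0.4905, -0.0313, 0.0938]
eef_rot: [-179.9, -0.0, -85.7]
contact_force: [-6.3, 3.3, 28.4]
gripper_width: 0.0556
```

Run:
```python
from m import *
w=load('wrist');P=pts(w)*1000
u,v=130+int(188*260/379),60+int(207*240/350)
print(u,v,'tip',np.median(P[v-3:v+4,u-4:u+5,2]),'floor',np.median(P[v+25:v+40,u-8:u+8,2]),np.median(P[v-22:v-14,u-8:u+8,2]))
print(np.round(P[v-60:v+20:3,u]).tolist())
s=r.get_state();print(s['time_s'],s['tcp_pos'],s['contact_force'],s['gripper_width'])
```

```text
258 201 tip 86.14028139208727 floor 82.50136880100543 82.46719806270497
[[494.0, -84.0, -2.0], [494.0, -82.0, -1.0], [494.0, -80.0, -2.0], [493.0, -77.0, -1.0], [494.0, -80.0, 28.0], [493.0, -80.0, 41.0], [493.0, -80.0, 50.0], [493.0, -80.0, 59.0], [493.0, -80.0, 67.0], [493.0, -80.0, 75.0], [493.0, -80.0, 82.0], [493.0, -79.0, 83.0], [493.0, -77.0, 82.0], [493.0, -76.0, 83.0], [493.0, -74.0, 82.0], [493.0, -72.0, 83.0], [492.0, -70.0, 82.0], [492.0, -68.0, 80.0], [492.0, -67.0, 83.0], [492.0, -66.0, 85.0], [492.0, -65.0, 86.0], [492.0, -64.0, 88.0], [492.0, -62.0, 87.0], [492.0, -60.0, 87.0], [491.0, -57.0, 83.0], [491.0, -55.0, 83.0], [491.0, -53.0, 83.0]]
22.8 [ 0.49045546 -0.03131236  0.09380151] [-6.34438252  3.31207592 28.43990822] 0.05558253142831994
```

The dowel tip is about 4 mm above the channel floor and the end face is continuous at y ≈ -80 from z = 28 to 82 mm. The press holds at 28 N, so I hand in.

```bash
python3 -c "
from plant import r
print(r.close_job())"
```

```text
the job is handed in; nothing more can be done
None
```

I moved the guard to the middle of the wooden bar and let go of it there. Then I set the upper half on the dowels, channel side up, and handed the job in at 22.8 s while still gripping it and pressing down with about 28 N.

**Last checks**
- **Guard:** its centre measured (565.5, 262.3) mm, against the bar's (565.3, 261.5), and the roof top was at about 138 mm (expected 135). Both are top-camera readings.
- **Upper half:** contact came at a tool height of 93.8 mm against 93.9 expected. It did not drop further as the press rose from 12 to 28 N.
- **Dowels:** the one dowel tip the camera could see stood about 4 mm above the channel floor, and the two halves' end faces lined up. The other dowel was hidden by the gripper, so I could not see it.

**What disagreed**
- **Cameras:** the top and wrist cameras differed by about 3.5 mm in x. I used wrist-camera differences for the fit.
- **Side load:** about 6 N of side force remained at the end, and a 0.2 mm trim did not remove it.
- **Scene fit:** the scene camera's outline of the upper half came out distorted by the gripper fingers, so I ignored it.

The first two move calls were refused because every row needs all seven fields. I did not touch the mallet, bottle, small block or the coloured rails.

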